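Test and raise the telescoping card stand

TASK

Make the telescoping card stand ready for the menu card: squeeze the two buttons in its grip, pull the mast up to its first stop and let go there, so that you see the catch hold by itself. Then squeeze both buttons again, pull the mast on up to its second stop, and finish while holding it there, buttons still squeezed so that your hand alone keeps it up. Keep the foot standing flat on the surface throughout and leave the other things alone.

Things in the scene. Friction and masses are not known exactly. Their poses are not given: they have to be found in the camera images.
- grip (a point): centre of the black grip block at the head of the mast, the point to grasp; rises with the mast; 175 mm above the surface when the mast is down. Block 36 (x) x 24 (y) x 40 (z) mm, z up. A button is in each y face, centred at this height: 40 mm across both button faces when out, 30 mm when fully squeezed in. A small steel card clip on top reaches 28 mm above this point.
- foot (a point): centre of the underside of the stand: a dark steel weighted foot, 120 mm across and 18 mm high, then a steel tube 28 mm across, ending in a black collar 35 mm across with its top 140 mm above the surface. z up; the buttons look along +y and -y
- mast (a joint): how far the mast is pulled up, m: 0 down, 0.050 first stop, 0.100 second stop, 0.104 hard end. It sinks in about a second if nothing holds it. With the buttons out, spring catches hold it at 0, 0.050 and 0.100 with 4 mm of upward play; at other heights they ride in the tube and drop into the next stop they pass. With both buttons squeezed nothing is felt at the first stop.
- squeeze_l (a joint): how far the +y button (grey, 22 mm wide, 28 mm high) is pushed in, m: 0 out, 0.005 fully in (1.2 N to start, 2.2 N at the end); its catch is free above 0.004
- squeeze_r (a joint): the same for the -y button
- jigger: steel double-cone measure standing near the stand, 41 mm across, 97 mm high, loose; origin at its underside
- lime_0: green lime lying near the stand, about 52 x 43 x 42 mm, loose; origin at its underside
- cork_0: cork lying near the stand, 44 mm long, 24 mm thick, loose; origin at its underside
- salt_cellar: round wooden salt cellar at one side of the surface, 70 mm across, 67 mm high, loose; origin at its underside
- shaker_tin: tall steel shaker tin at one side of the surface, 74 mm across, 156 mm high, loose; origin at its underside
- stand: the whole loose stand, about 2 kg with its mast, of which the mast and grip are 0.48 kg; origin and axes as point foot
Things that resemble listed ones, but are neither listed nor needed, are in the scene too. Leave any blue look-alike of the stand alone.

How it is judged:
By the outcome, as a careful person would: the job done as asked, in the order asked, and still so for the second after the job is handed in, while the arm keeps its last pose, push and grip.
It also fails if it takes over 35 s, if anything falls off the work surface, if the arm or the gripper's body presses on something with over 40 N, if the wrist force passes 120 N, or if a joint passes its speed limit or range.

ROBOT

A 6-joint arm with a two-finger parallel gripper is mounted at the origin on a cart in front of the work surface, level with it; the furniture and walls round the work are solid. World frame = base frame: x ahead of the robot, y to its left, z up, the work surface at z = 0. Lengths are in m, angles in degrees, forces in N, time in s.
With the tool pointing down it reaches from about 0.3 to 0.75 m from the base axis. Payload 8.5 kg.
Tool frame: the origin (TCP) lies between the finger pads; the fingertips stand 22 mm ahead of it and the grasp point (between the pads) lies 3 mm ahead of it (env.nose_length is the distance from the TCP to the fingertips, in m); z points along the fingers, x is the direction in which the jaws open and shut, and the axes are right-handed (so a half turn about z gives the same grasp; the last joint's range is limited). The gripper opens to 85 mm and grips with 20 to 120 N. Pads are 22 mm wide; open, the fingers measure 114 mm over their backs; the gripper's body (76 mm by 85 mm) begins 54 mm behind the grasp point. The pads swing forward as they close: fully open they stand 13 mm farther back than shut.
Start: joints at [61.977, 21.807, 74.336, -0, 83.858, -12.336], TCP at [0.149, 0.529, 0.253] pointing down, gripper open.
Joint ranges: [-178.18, 178.18], [-50.72, 133.34], [12.68, 142.11], [-81.47, 261.47], [9.98, 163.14], [-165.26, 165.26]. Speed limits (degrees/s): [136.94, 136.94, 180, 180, 180, 180].

INTERFACE

Orientations are given as a 3x3 rotation matrix whose columns are the frame's x, y, z axes.
In Python, from rig import env gives the robot as it stands.
- The arm moves only by the tool arm_command, never from a script. Its argument "steps" is a list of rows, each an object with "delta_pos": the shift along the world's x, y, z in mm, a list of three; "dr": the turn, a rotation vector about the world's x, y, z in degrees, a list of three. In form: [{"delta_pos": [dx, dy, dz], "dr": [wx, wy, wz]}, ...]. A call has 1 to 20 rows; each row shifts and turns the commanded pose from where the row before left it; what a row does not reach is not made up. A row lasts 1/10 s, in which the tool goes at most 50 mm and 8.59 degrees, less where a joint would pass 70% of its speed; a pose out of reach is approached as far as the arm can. A call with a gripper value outside its range is refused whole. "grip" is the opening, from 0 (shut) to 1 (fully open), set as the call begins (left out, the last holds). The fingers move at their own pace and stop on an object; "squeeze" is the grip in N (left out, the last holds). Time passes only in rows, so rows that do not move let the fingers close. It gives the time, the measured TCP pose, the force and the opening at its end, in the units of the state.
- env.observe(): the state, without advancing time (a new reading comes with each control period).
- env.get_image(name): name is "side" or "top" or "wrist"; returns the picture (480x640x3 uint8, blue, green, red); there is no depth.
- env.get_calibration(name): a dict with "fx", "fy", "cx", "cy" (pixels), "view" (4x4, takes a point from world to camera coordinates). Camera axes: x right, y up, looking along -z (the intrinsics and any distortion apply to the point x, -y, -z); pixel columns grow to the right and rows downward; lengths in m; the calibration is good to about 2 mm. A picture is of the moment at which its call begins: read the wrist's pose just before it. get_calibration takes no time and is no camera call; for the wrist camera it gives the pose at the moment of the call.
- env.close_job(): hands the job in, once; it reports no verdict.
The state is a dict: "time_s": time; "q": joint angles; "qvel": joint speeds; "joint_efforts": joint torques, N m; "position": TCP position; "tool_rot": TCP orientation; "ft_force": force on the tool from outside, world axes, zero at the start; "wrist_torque": the same for the moment, N m; "grip_width": finger opening in m.
Only numpy, scipy, OpenCV 4.12 (cv2) and the standard library are available. Lean on these libraries where they do the work, as an engineer would, in place of code of your own. Each camera call takes 0.05 s, during which the arm holds its last target. There are 200 camera calls.

## Working session

There is one attempt and no reset: what is moved stays moved. The work goes in short steps, Python scripts to look and compute and a tool call to move; the robot and the scene stay as the last step left them, time stands still between calls to the robot, and variables do not carry over. Pictures are saved under pics/ and viewed, about 8 in all and at most 12, crops included, and the job is handed in when it is done.

Besides the shell and the picture viewer there is one more tool, called by a JSON object that holds its "op" and its "data", one argument or row to a line. arm_command: Moves the arm, as the interface text tells. Its arguments: {"type":"object","properties":{"steps":{"type":"array"},"grip":{"type":"number"},"squeeze":{"type":"number"}},"required":["steps"]}

```bash
mkdir -p pics; ls
python3 - <<'E'
from rig import env
import cv2,numpy as np
np.set_printoptions(precision=4,suppress=True)
s=env.observe();print(s['time_s'],s['position'],s['tool_rot'],s['grip_width'],env.nose_length)
for n in('top','side'):
    cv2.imwrite(f'pics/{n}0.png',env.get_image(n)); c=env.get_calibration(n);print(n,c)
E
```

```text
pics
0.0 [0.1486 0.5293 0.2527] [[ 0.2704  0.9627 -0.0007]
 [ 0.9627 -0.2704 -0.0014]
 [-0.0015 -0.0003 -1.    ]] 0.08523481252243109 0.022
top {'fx': 514.4148241371594, 'fy': 514.4148241371594, 'cx': 317.7493178912673, 'cy': 247.1087621002842, 'view': array([[ 0.0028, -0.9997, -0.0229, -0.0001],
       [ 0.996 ,  0.0008,  0.0897, -0.5539],
       [-0.0896, -0.0231,  0.9957, -1.259 ],
       [ 0.    ,  0.    ,  0.    ,  1.    ]])}
side {'fx': 500.86729019320904, 'fy': 500.86729019320904, 'cx': 317.7281582415402, 'cy': 237.0000186157301, 'view': array([[-0.7824, -0.6227, -0.0056,  0.4329],
       [ 0.5449, -0.6889,  0.478 , -0.3786],
       [-0.3015,  0.3709,  0.8784, -0.8912],
       [ 0.    ,  0.    ,  0.    ,  1.    ]])}
```

View pics/top0.png

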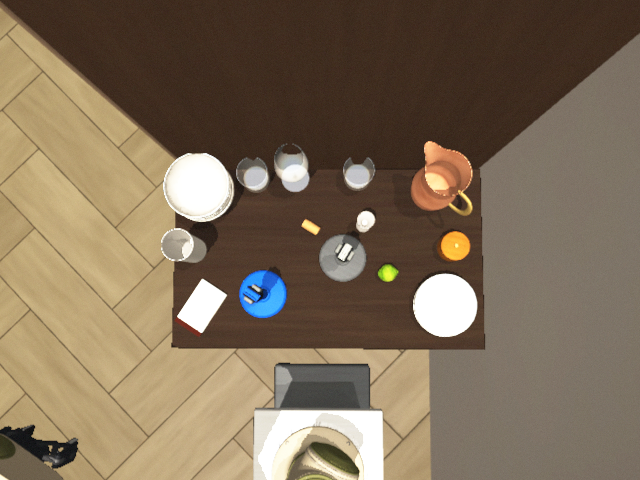

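View pics/side0.png

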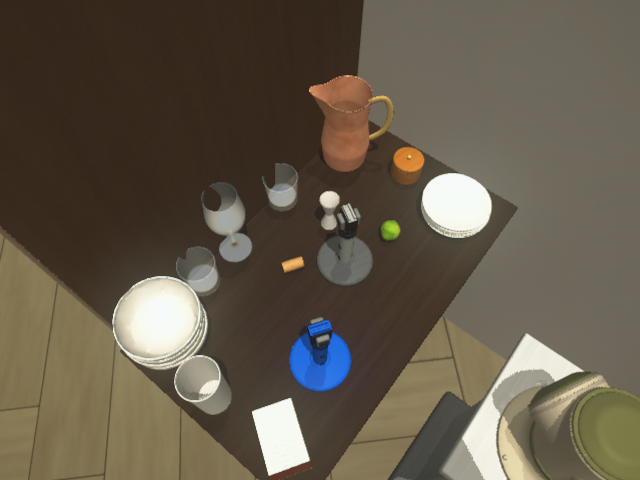

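The dark steel stand (top: foot about (343,258), grip (345,252); side: foot (345,260), grip (348,220)) fits the description. The blue one (top (263,295), side (320,358)) is the look-alike. The jigger is at top (366,221), the lime at (388,273) and the cork at (311,227). I'll confirm with one enlarged crop.

Run:
```python
import cv2,numpy as np
a=cv2.imread('pics/top0.png')[220:300,300:380]
b=cv2.imread('pics/side0.png')[195:295,300:400]
f=lambda i:cv2.resize(i,(400*1,400),interpolation=cv2.INTER_CUBIC)
g=np.hstack([f(a),f(b)]);g=(255*(g/255.)**.6).astype('uint8')
cv2.imwrite('pics/crop1.png',g)
```

```text
(no output)
```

View pics/crop1.png

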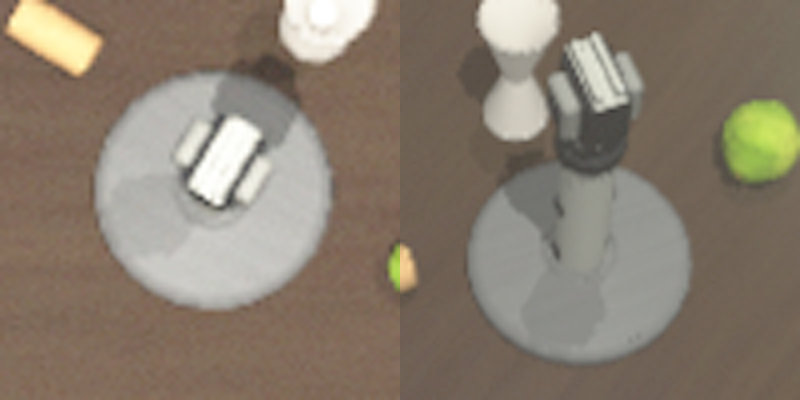

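The crop confirms it: a black grip block with grey buttons on a steel tube and dark foot, with the button line tilted. In the top crop the buttons are at (195,143) and (253,184), giving image pixels (339,248.6) and (350.6,256.8).

```bash
cat > h.py <<'E'
import numpy as np
def ray(c,u,v):
    V=c['view'];R=V[:3,:3];d=np.array([(u-c['cx'])/c['fx'],-(v-c['cy'])/c['fy'],-1.])
    return -R.T@V[:3,3],R.T@d
def atz(c,u,v,z):
    o,d=ray(c,u,v);return o+d*(z-o[2])/d[2]
def proj(c,p):
    q=c['view'][:3,:3]@np.array(p)+c['view'][:3,3];return c['cx']+c['fx']*q[0]/-q[2],c['cy']-c['fy']*q[1]/-q[2]
E
python3 - <<'E'
from rig import env
from h import *
np.set_printoptions(precision=4,suppress=True)
c=env.get_calibration('top')
a=atz(c,339,248.6,.189);b=atz(c,350.6,256.8,.189);print(a,b,(a+b)/2,np.linalg.norm(a-b))
d=a-b;print('button axis deg',np.degrees(np.arctan2(d[1],d[0])))
print('foot',atz(c,342.6,258,.018),'clip',atz(c,345.2,252,.203))
for n,u,v,z in(('jig',366,221,.05),('tin',178,245,.156),('blue',254,294,.2)):print(n,atz(c,u,v,z))
cs=env.get_calibration('side')
s=atz(cs,300+(598-400)/4,195+82/4,.195);print('side clip/grip',s)
T=env.observe()['tool_rot'];print('tool x deg',np.degrees(np.arctan2(T[1,0],T[0,0])))
E
```

```text
[ 0.5359 -0.0491  0.189 ] [ 0.5181 -0.0742  0.189 ] [ 0.527  -0.0616  0.189 ] 0.030806138516461967
button axis deg 54.63810265473307
foot [ 0.5272 -0.0612  0.018 ] clip [ 0.5274 -0.0621  0.203 ]
jig [ 0.616  -0.1179  0.05  ]
tin [0.5466 0.3131 0.156 ]
blue [0.4371 0.1332 0.2   ]
side clip/grip [ 0.5236 -0.0561  0.195 ]
tool x deg 74.3120794114865
```

{"op": "arm_command", "data": {
  "steps": [
    {"delta_pos":[8,-12,20],"dr":[0,0,-1]},
    {"delta_pos":[16,-25,20],"dr":[0,0,-1]},
    {"delta_pos":[20,-31,20],"dr":[0,0,-1]},
    {"delta_pos":[20,-31,17],"dr":[0,0,-1]},
    {"delta_pos":[20,-31,0],"dr":[0,0,-1]},
    {"delta_pos":[20,-31,0],"dr":[0,0,-1]},
    {"delta_pos":[20,-31,0],"dr":[0,0,-1]},
    {"delta_pos":[20,-31,0],"dr":[0,0,-1]},
    {"delta_pos":[20,-31,0],"dr":[0,0,-1]},
    {"delta_pos":[20,-31,0],"dr":[0,0,-1]},
    {"delta_pos":[20,-31,0],"dr":[0,0,-1]},
    {"delta_pos":[20,-31,0],"dr":[0,0,-1]},
    {"delta_pos":[20,-31,0],"dr":[0,0,-1]},
    {"delta_pos":[20,-31,0],"dr":[0,0,-1]},
    {"delta_pos":[20,-31,0],"dr":[0,0,-1]},
    {"delta_pos":[20,-31,0],"dr":[0,0,-1]},
    {"delta_pos":[20,-31,0],"dr":[0,0,-1]},
    {"delta_pos":[20,-31,0],"dr":[0,0,-1]},
    {"delta_pos":[20,-31,0],"dr":[0,0,-1]},
    {"delta_pos":[14,-26,0],"dr":[0,0,-1]}
  ],
  "grip": 1,
  "squeeze": 25
}}

```text
time_s: 2.1
position: [0.5275, -0.0623, 0.3297]
tool_rot: [[0.585, 0.811, -0.001], [0.811, -0.585, 0.0], [-0.0, -0.001, -1.0]]
ft_force: [0.6, 0.4, -0.9]
grip_width: 0.0855
```

Run:
```python
from rig import env
from h import *
import cv2
np.set_printoptions(precision=4,suppress=True)
env.get_image('wrist');env.get_image('wrist')
s=env.observe();c=env.get_calibration('wrist');cv2.imwrite('pics/w1.png',env.get_image('wrist'))
T=s['tool_rot'];print(s['time_s'],s['position'],T[:,2],np.degrees(np.arctan2(T[1,0],T[0,0])),s['ft_force'])
np.savez('w1.npz',**{k:v for k,v in c.items()})
print(c['view'])
print(proj(c,[.527,-.0615,.203]),proj(c,[.527,-.0615,.018]))
```

```text
2.2 [ 0.5278 -0.0633  0.329 ] [-0.0018  0.0001 -1.    ] 54.10265278881768 [ 0.6784  1.1509 -0.8061]
[[ 0.5873  0.8094 -0.001  -0.2589]
 [-0.7731  0.5606 -0.2966  0.5044]
 [-0.2395  0.175   0.955  -0.3146]
 [ 0.      0.      0.      1.    ]]
(np.float64(321.3638172331187), np.float64(239.7849022415723)) (np.float64(321.14512415081174), np.float64(195.19972276014119))
```

View pics/w1.png

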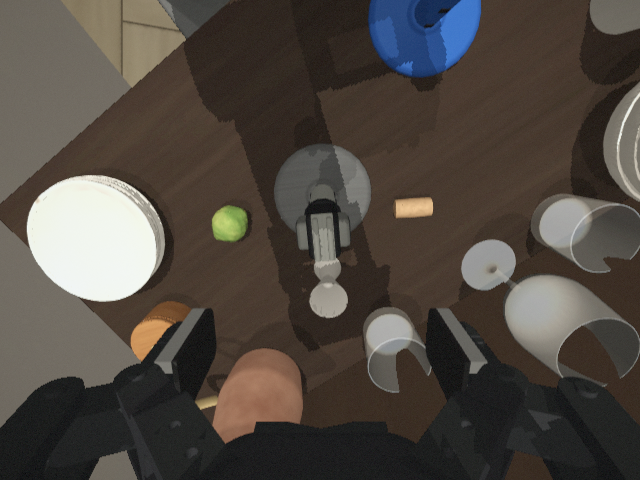

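The wrist view shows the stand centred between the fingers, with the grip block at about (323,232) and the foot at (322,190). I'll check yaw in a crop.

Run:
```python
import cv2
i=cv2.imread('pics/w1.png')[190:290,260:385]
i=cv2.resize(i,(750,600),interpolation=cv2.INTER_CUBIC)
cv2.imwrite('pics/crop2.png',(255*(i/255.)**.6).astype('uint8'))
```

```text
(no output)
```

View pics/crop2.png

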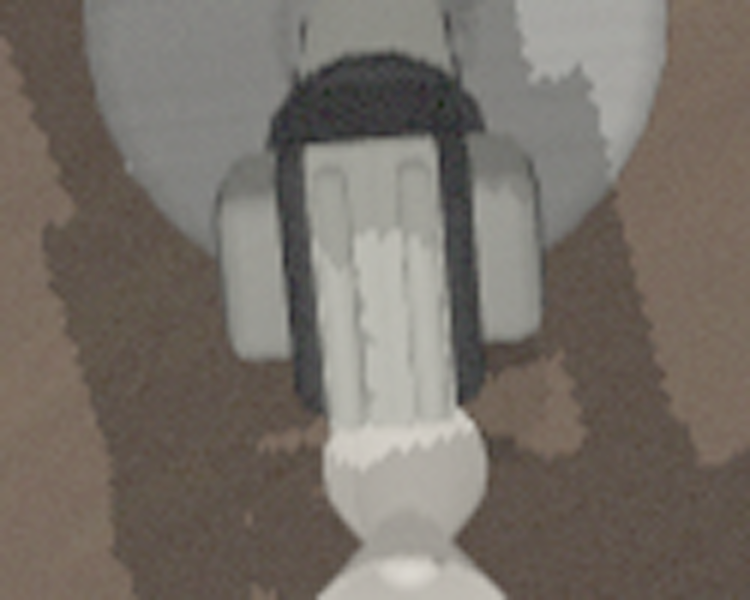

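Run:
```python
from h import *
np.set_printoptions(precision=4,suppress=True)
c=dict(np.load('w1.npz'));c={k:(v if v.ndim else float(v)) for k,v in c.items()}
a=atz(c,303,235,.189);b=atz(c,344.7,232.5,.189);print(a,b,(a+b)/2,np.linalg.norm(a-b),np.degrees(np.arctan2(*(b-a)[1::-1])))
print(atz(c,323.5,236.7,.203),atz(c,322.5,190,.018))
from rig import env
s=env.observe();print(s['position'],s['time_s'])
```

```text
[ 0.5194 -0.0729  0.189 ] [ 0.536  -0.0466  0.189 ] [ 0.5277 -0.0597  0.189 ] 0.031168345266967767 57.618387513145564
[ 0.526  -0.0589  0.203 ] [ 0.5229 -0.0565  0.018 ]
[ 0.527  -0.0616  0.3294] 2.25
```

{"op": "arm_command", "data": {
  "steps": [
    {"delta_pos":[0,1.5,-20],"dr":[0,0,2]},
    {"delta_pos":[0,0,-25],"dr":[0,0,2]},
    {"delta_pos":[0,0,-25],"dr":[0,0,0]},
    {"delta_pos":[0,0,-25],"dr":[0,0,0]},
    {"delta_pos":[0,0,-20],"dr":[0,0,0]},
    {"delta_pos":[0,0,-15],"dr":[0,0,0]},
    {"delta_pos":[0,0,-13],"dr":[0,0,0]},
    {"delta_pos":[0,0,-10],"dr":[0,0,0]},
    {"delta_pos":[0,0,0],"dr":[0,0,0]},
    {"delta_pos":[0,0,0],"dr":[0,0,0]}
  ],
  "grip": 1
}}

```text
time_s: 3.25
position: [0.5267, -0.0587, 0.1778]
tool_rot: [[0.525, 0.851, 0.0], [0.851, -0.525, -0.0], [0.0, 0.0, -1.0]]
ft_force: [-0.3, -0.2, 0.3]
grip_width: 0.0855
```

Run:
```python
from rig import env
import cv2,numpy as np
a=env.get_image('wrist');s=env.observe();b=env.get_image('side')[150:310,240:453]
b=cv2.resize(b,(640,480),interpolation=cv2.INTER_CUBIC)
g=np.hstack([cv2.resize(a,(400,300)),cv2.resize(b,(400,300))])
cv2.imwrite('pics/w2.png',g);print(s['position'],s['ft_force'],s['wrist_torque'],s['time_s'])
```

```text
[ 0.52690195 -0.05879742  0.17804428] [0.90611561 0.08811025 0.12080968] [0.00013154 0.00646305 0.01303994] 3.3
```

View pics/w2.png

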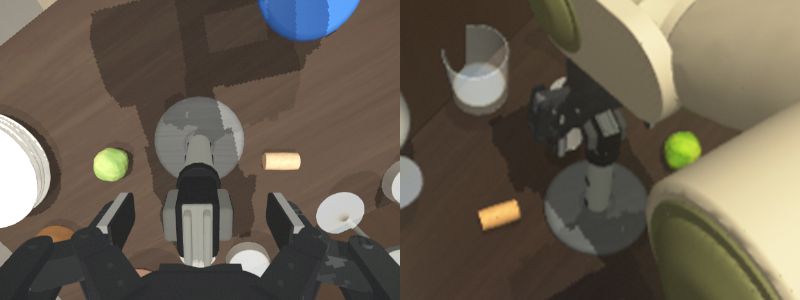

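The block is between the pads and aligned, about 1.7 mm off centre to the left. I'll correct that and close.

{"op": "arm_command", "data": {
  "steps": [
    {"delta_pos":[-1,-1.5,-1],"dr":[0,0,0]},
    {"delta_pos":[0,0,0],"dr":[0,0,0]},
    {"delta_pos":[0,0,0],"dr":[0,0,0]}
  ]
}}

```text
time_s: 3.65
position: [0.5257, -0.0606, 0.1765]
tool_rot: [[0.525, 0.851, 0.0], [0.851, -0.525, -0.0], [0.0, 0.0, -1.0]]
ft_force: [-0.6, 0.2, -0.2]
grip_width: 0.0857
```

{"op": "arm_command", "data": {
  "steps": [
    {"delta_pos":[0,0,0],"dr":[0,0,0]},
    {"delta_pos":[0,0,0],"dr":[0,0,0]},
    {"delta_pos":[0,0,0],"dr":[0,0,0]},
    {"delta_pos":[0,0,0],"dr":[0,0,0]},
    {"delta_pos":[0,0,0],"dr":[0,0,0]},
    {"delta_pos":[0,0,0],"dr":[0,0,0]},
    {"delta_pos":[0,0,0],"dr":[0,0,0]},
    {"delta_pos":[0,0,0],"dr":[0,0,0]}
  ],
  "grip": 0,
  "squeeze": 30
}}

```text
time_s: 4.45
position: [0.5261, -0.0602, 0.1767]
tool_rot: [[0.525, 0.851, 0.001], [0.851, -0.525, 0.0], [0.001, 0.001, -1.0]]
ft_force: [1.1, 5.5, 4.9]
grip_width: 0.0285
```

{"op": "arm_command", "data": {
  "steps": [
    {"delta_pos":[0.4,0.7,0],"dr":[0,0,0]},
    {"delta_pos":[0,0,0],"dr":[0,0,0]},
    {"delta_pos":[0,0,0],"dr":[0,0,0]}
  ]
}}

```text
time_s: 4.75
position: [0.5261, -0.0601, 0.1767]
tool_rot: [[0.525, 0.851, 0.0], [0.851, -0.525, -0.001], [-0.001, 0.001, -1.0]]
ft_force: [0.1, 0.0, 6.1]
grip_width: 0.0287
```

{"op": "arm_command", "data": {
  "steps": [
    {"delta_pos":[0,0,2],"dr":[0,0,0]},
    {"delta_pos":[0,0,4],"dr":[0,0,0]},
    {"delta_pos":[0,0,4],"dr":[0,0,0]},
    {"delta_pos":[0,0,4],"dr":[0,0,0]},
    {"delta_pos":[0,0,0],"dr":[0,0,0]},
    {"delta_pos":[0,0,0],"dr":[0,0,0]}
  ]
}}

```text
time_s: 5.35
position: [0.526, -0.0601, 0.1904]
tool_rot: [[0.525, 0.851, -0.0], [0.851, -0.525, -0.001], [-0.001, 0.0, -1.0]]
ft_force: [0.9, -2.7, -4.0]
grip_width: 0.0287
```

```bash
cat > look.py <<'E'
import sys
from rig import env
import cv2,numpy as np
np.set_printoptions(precision=4,suppress=True)
a=env.get_image('wrist');s=env.observe();b=env.get_image('side')[150:310,240:453]
b=cv2.resize(b,(400,300),interpolation=cv2.INTER_CUBIC)
cv2.imwrite(f'pics/{sys.argv[1]}.png',np.hstack([cv2.resize(a,(400,300),interpolation=cv2.INTER_AREA),b]))
print(s['position'],s['ft_force'],s['wrist_torque'],s['grip_width'],s['time_s'])
E
python3 look.py l1
```

```text
[ 0.526  -0.06    0.1903] [ 0.4061 -3.04   -3.8364] [-0.4586 -0.2374  0.1515] 0.028504033957512984 5.4
```

View pics/l1.png

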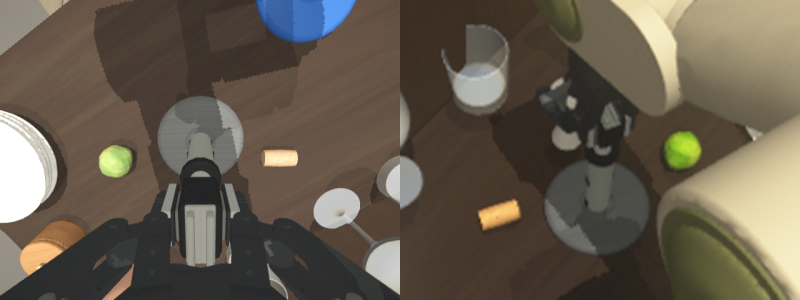

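The wrist force is only −4 N, so the mast is sliding out with the foot still down; the stand as a whole weighs about 20 N. Next I'll go to about 52 mm.

{"op": "arm_command", "data": {
  "steps": [
    {"delta_pos":[0,0,4],"dr":[0,0,0]},
    {"delta_pos":[0,0,5],"dr":[0,0,0]},
    {"delta_pos":[0,0,5],"dr":[0,0,0]},
    {"delta_pos":[0,0,5],"dr":[0,0,0]},
    {"delta_pos":[0,0,5],"dr":[0,0,0]},
    {"delta_pos":[0,0,5],"dr":[0,0,0]},
    {"delta_pos":[0,0,5],"dr":[0,0,0]},
    {"delta_pos":[0,0,4],"dr":[0,0,0]},
    {"delta_pos":[0,0,0],"dr":[0,0,0]},
    {"delta_pos":[0,0,0],"dr":[0,0,0]},
    {"delta_pos":[0,0,0],"dr":[0,0,0]}
  ]
}}

```text
time_s: 6.55
position: [0.526, -0.0598, 0.2282]
tool_rot: [[0.525, 0.851, -0.0], [0.851, -0.525, 0.0], [-0.0, -0.0, -1.0]]
ft_force: [-0.6, -3.4, -4.6]
grip_width: 0.0284
```

{"op": "arm_command", "data": {
  "steps": [
    {"delta_pos":[-0.2,-0.4,0.8],"dr":[0,0,0]},
    {"delta_pos":[0,0,0],"dr":[0,0,0]},
    {"delta_pos":[0,0,0],"dr":[0,0,0]}
  ]
}}

```text
time_s: 6.85
position: [0.526, -0.0601, 0.2291]
tool_rot: [[0.525, 0.851, 0.0], [0.851, -0.525, 0.0], [0.0, -0.0, -1.0]]
ft_force: [-0.1, -2.9, -4.7]
grip_width: 0.0288
```

{"op": "arm_command", "data": {
  "steps": [
    {"delta_pos":[0,0,0],"dr":[0,0,0]},
    {"delta_pos":[0,0,0],"dr":[0,0,0]},
    {"delta_pos":[0,0,0],"dr":[0,0,0]},
    {"delta_pos":[0,0,0],"dr":[0,0,0]},
    {"delta_pos":[0,0,0],"dr":[0,0,0]},
    {"delta_pos":[0,0,0],"dr":[0,0,0]},
    {"delta_pos":[0,0,0],"dr":[0,0,0]},
    {"delta_pos":[0,0,0],"dr":[0,0,0]},
    {"delta_pos":[0,0,0],"dr":[0,0,0]},
    {"delta_pos":[0,0,0],"dr":[0,0,0]},
    {"delta_pos":[0,0,0],"dr":[0,0,0]},
    {"delta_pos":[0,0,0],"dr":[0,0,0]},
    {"delta_pos":[0,0,0],"dr":[0,0,0]},
    {"delta_pos":[0,0,0],"dr":[0,0,0]},
    {"delta_pos":[0,0,0],"dr":[0,0,0]}
  ],
  "grip": 0.8
}}

```text
time_s: 8.35
position: [0.5259, -0.0602, 0.2291]
tool_rot: [[0.525, 0.851, -0.0], [0.851, -0.525, 0.0], [0.0, -0.0, -1.0]]
ft_force: [1.2, -0.4, 0.6]
grip_width: 0.0684
```

```bash
python3 look.py l2
```

```text
[ 0.5259 -0.0602  0.2291] [0.2568 1.01   0.1472] [-0.0169  0.0551  0.0147] 0.06842322190189133 8.4
```

View pics/l2.png

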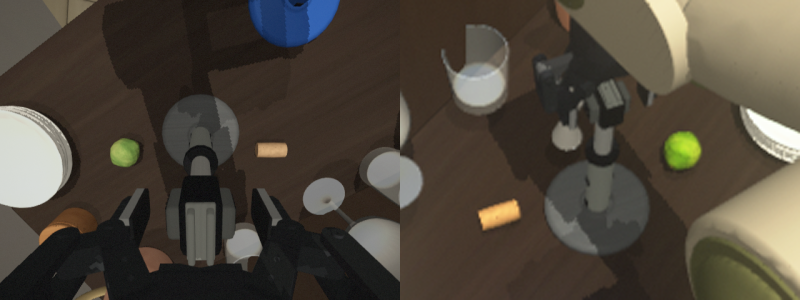

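The gripper is open, and after 1.5 s the mast still stands up: the side view shows bare mast between the collar at (603,155) and the grip at (608,100). I'll check numerically that it isn't still sinking.

{"op": "arm_command", "data": {
  "steps": [
    {"delta_pos":[0,0,0],"dr":[0,0,0]},
    {"delta_pos":[0,0,0],"dr":[0,0,0]},
    {"delta_pos":[0,0,0],"dr":[0,0,0]},
    {"delta_pos":[0,0,0],"dr":[0,0,0]},
    {"delta_pos":[0,0,0],"dr":[0,0,0]},
    {"delta_pos":[0,0,0],"dr":[0,0,0]},
    {"delta_pos":[0,0,0],"dr":[0,0,0]},
    {"delta_pos":[0,0,0],"dr":[0,0,0]}
  ]
}}

```text
time_s: 9.25
position: [0.5259, -0.0602, 0.2291]
tool_rot: [[0.525, 0.851, 0.0], [0.851, -0.525, -0.0], [0.0, 0.0, -1.0]]
ft_force: [-0.0, 0.4, 0.8]
grip_width: 0.0684
```

Run:
```python
from rig import env
import cv2,numpy as np
b=env.get_image('side')[150:310,240:453];b=cv2.resize(b,(400,300),interpolation=cv2.INTER_CUBIC)
a=cv2.imread('pics/l2.png')[:,400:]
r=(slice(70,175),slice(180,235))
print('diff',np.abs(a[r].astype(int)-b[r]).mean(),cv2.phaseCorrelate(*[np.float32(cv2.cvtColor(i[r],6)) for i in(a,b)]))
```

```text
diff 0.72992784992785 ((0.003552386187916312, 0.0349870866621913), 0.9979454546798895)
```

The catch is holding by itself: no motion over 0.8 s. Re-grasping at the same spot on the block (TCP z ≈ 0.2267).

{"op": "arm_command", "data": {
  "steps": [
    {"delta_pos":[-0.1,-0.2,-2.4],"dr":[0,0,0]},
    {"delta_pos":[0,0,0],"dr":[0,0,0]}
  ]
}}

```text
time_s: 9.5
position: [0.5257, -0.0604, 0.2263]
tool_rot: [[0.525, 0.851, -0.001], [0.851, -0.525, 0.0], [-0.0, -0.001, -1.0]]
ft_force: [0.6, -0.4, 0.4]
grip_width: 0.0686
```

{"op": "arm_command", "data": {
  "steps": [
    {"delta_pos":[0,0,0],"dr":[0,0,0]},
    {"delta_pos":[0,0,0],"dr":[0,0,0]},
    {"delta_pos":[0,0,0],"dr":[0,0,0]},
    {"delta_pos":[0,0,0],"dr":[0,0,0]},
    {"delta_pos":[0,0,0],"dr":[0,0,0]},
    {"delta_pos":[0,0,0],"dr":[0,0,0]},
    {"delta_pos":[0,0,0],"dr":[0,0,0]}
  ],
  "grip": 0,
  "squeeze": 30
}}

```text
time_s: 10.2
position: [0.5259, -0.0603, 0.2264]
tool_rot: [[0.525, 0.851, -0.0], [0.851, -0.525, 0.0], [0.0, -0.0, -1.0]]
ft_force: [2.9, 2.7, -6.0]
grip_width: 0.0288
```

{"op": "arm_command", "data": {
  "steps": [
    {"delta_pos":[0.2,0.3,3],"dr":[0,0,0]},
    {"delta_pos":[0,0,5],"dr":[0,0,0]},
    {"delta_pos":[0,0,5],"dr":[0,0,0]},
    {"delta_pos":[0,0,5],"dr":[0,0,0]},
    {"delta_pos":[0,0,5],"dr":[0,0,0]},
    {"delta_pos":[0,0,5],"dr":[0,0,0]},
    {"delta_pos":[0,0,5],"dr":[0,0,0]},
    {"delta_pos":[0,0,5],"dr":[0,0,0]},
    {"delta_pos":[0,0,5],"dr":[0,0,0]},
    {"delta_pos":[0,0,5],"dr":[0,0,0]},
    {"delta_pos":[0,0,3],"dr":[0,0,0]},
    {"delta_pos":[0,0,0],"dr":[0,0,0]},
    {"delta_pos":[0,0,0],"dr":[0,0,0]}
  ]
}}

```text
time_s: 11.5
position: [0.526, -0.0602, 0.2778]
tool_rot: [[0.525, 0.851, 0.0], [0.851, -0.525, -0.0], [-0.0, 0.0, -1.0]]
ft_force: [3.7, -0.8, -3.8]
grip_width: 0.0282
```

```bash
python3 look.py l3
python3 - <<'E'
import cv2,numpy as np
from rig import env
g=env.get_image('side')[150:300,300:400]
w=env.get_image('wrist')[150:450,220:420]
cv2.imwrite('pics/l4.png',(255*(np.hstack([cv2.resize(g,(400,600),interpolation=cv2.INTER_CUBIC),cv2.resize(w,(400,600))])/255.)**.6).astype('uint8'))
E
```

```text
[ 0.526  -0.0602  0.2777] [ 1.721  -1.3783 -3.7281] [-0.1775 -0.3803  0.1655] 0.02859486691958425 11.55
```

View pics/l4.png

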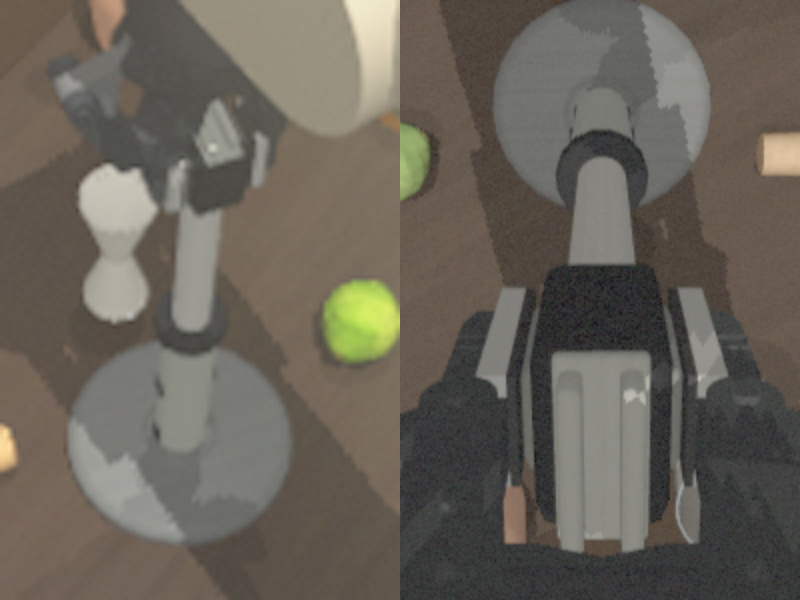

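Run:
```python
from rig import env
from h import *
import cv2
c=env.get_calibration('wrist');p=env.observe()['position']
def pr(dz,z):return np.array(proj(c,[p[0],p[1],p[2]+dz+z]))*400/640
for z in(-.003,.0252-.003+.0):print('px/mm (half res)',pr(.001,z)-pr(0,z),pr(0,z))
I=lambda n:cv2.cvtColor(cv2.imread(f'pics/{n}.png')[:,:400],6)
a,b=I('l1'),I('l3')
m=np.zeros(a.shape,np.uint8);m[175:265,182:222]=255
W=np.eye(2,3,dtype=np.float32)
cc,W=cv2.findTransformECC(a,b,W,cv2.MOTION_AFFINE,(3,200,1e-6),np.ascontiguousarray(255-0*m) & m*0+255 if 0 else None,5) if 0 else cv2.findTransformECC(a[175:265,182:222],b[165:275,175:230],np.float32([[1,0,7],[0,1,10]]),cv2.MOTION_AFFINE,(3,200,1e-6),None,3)
q=np.array([20,45,1]);print(cc,W,'shift',W@q-[27,55])
q=np.array([20,5,1]);print('top',W@q-[27,15])
```

```text
px/mm (half res) [-0.00488421  0.8780749 ] [199.57681983 209.56620731]
px/mm (half res) [-0.00711593  1.27928917] [199.42936754 236.07492642]
0.9898568868579402 [[ 9.8875511e-01 -2.8503689e-03  7.4776182e+00]
 [-6.0257252e-04  9.8621339e-01  9.4903526e+00]] shift [ 0.12445376 -1.14209645]
top [ 0.23846851 -0.59063189]
```

By this measure the block sits about 1 mm lower in the hand than in the first grasp, which puts the mast at ≈ 0.100. I'll raise it 1.5 mm to sit safely within the stop's play, then dwell.

{"op": "arm_command", "data": {
  "steps": [
    {"delta_pos":[-0.1,-0.1,1],"dr":[0,0,0]},
    {"delta_pos":[0,0,0.5],"dr":[0,0,0]},
    {"delta_pos":[0,0,0],"dr":[0,0,0]},
    {"delta_pos":[0,0,0],"dr":[0,0,0]},
    {"delta_pos":[0,0,0],"dr":[0,0,0]},
    {"delta_pos":[0,0,0],"dr":[0,0,0]},
    {"delta_pos":[0,0,0],"dr":[0,0,0]},
    {"delta_pos":[0,0,0],"dr":[0,0,0]}
  ]
}}

```text
time_s: 12.5
position: [0.5259, -0.0602, 0.2792]
tool_rot: [[0.525, 0.851, 0.0], [0.851, -0.525, 0.0], [0.0, 0.0, -1.0]]
ft_force: [2.5, -0.3, -4.4]
grip_width: 0.0285
```

```bash
python3 look.py l5
python3 - <<'E'
import cv2,numpy as np
a,b=[cv2.imread(f'pics/{n}.png') for n in('l3','l5')]
g=lambda i,r:np.float32(cv2.cvtColor(i[r],6))
for n,r in(('grip in hand',(slice(175,265),slice(182,222))),('foot side',(slice(190,260),slice(540,630)))):
    print(n,cv2.phaseCorrelate(g(a,r),g(b,r)))
E
```

```text
[ 0.5259 -0.0602  0.2792] [ 2.4595 -0.1589 -4.7315] [-0.023  -0.4681  0.1907] 0.028731657541343065 12.55
grip in hand ((-0.13217643126373702, -0.302850357683198), 0.5482830270131429)
foot side ((-0.01108785549803315, -0.11704954129808698), 0.9962836551077572)
```

The wrist force is about 4.5 N, which is the mast's weight alone, so it isn't at the hard end. The foot is unmoved and the grip hasn't slipped. Handing in.

```bash
python3 -c "
from rig import env
env.close_job()"
```

```text
the job is handed in; nothing more can be done
```

The job is handed in at about 12.6 s, with the mast held at its second stop and both buttons still squeezed in the gripper.

- **First stop:** I squeezed both buttons, pulled the mast up about 52 mm and opened the gripper. The mast stayed up for more than 2 s, and images taken 0.8 s apart showed no motion, so the catch was holding by itself.
- **Second stop:** I squeezed again and pulled on up to about 101.5 mm, estimated from the arm's height and a camera check of how the block sits in the hand. That estimate is good to about 1 mm. The stop spans 100 to 104 mm.
- **Last checks:** The wrist carried about 4.5 N vertically, which is the mast's weight alone, so the mast was not against its hard end and the foot was not being lifted. The foot did not move in the side view, and nothing else was touched.
- **Small disagreements:** The gripper read 28.6 mm where fully squeezed buttons should give 30 mm. I took that as pad give or sensor offset. On re-grasping, the block sat about 1 mm lower in the hand than the first time, and I corrected for that.

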